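# Hold the end panel on the box for nailing

## Task

I am about to nail the end onto the little wooden box in the jig: take its matching end panel (the one just as wide and as tall as the box's open end) out of the rack, cover the open end with it, upright and with its edges flush with the box. Push it gently and steadily against the box until the sprung carriage under it has gone back about 15 mm, with its pointer between the two pins, and finish while still gripping and pressing it there; only the gripper may carry the panel. Leave the other panels, the jar and the glue bottle alone.

Things in the scene. Friction and masses are not known exactly. Their poses are not given: they have to be found in the camera images.
- end_panel: plain light-wood panel standing in one of the rack's three slots (any): 12 thick (x) x 100 wide (y) x 70 high (z), about 65 g, alike from both sides; the middle one in size. Origin: centre of the underside. Its upper 56 mm stand above the slot; 58 mm of room to the next panel. To be gripped across its thickness from above.
- rack: fixed low plywood rack 190 (x) x 120 (y) x 20 high, origin at the centre of its underside; three slots across x at x = -70, 0 and 70 mm, 15 wide, open at their y ends, slot floor 6 above the table. The panels stand with their x along the rack's x.
- box: open-topped light-wood box on the jig, 140 long (x) x 100 wide (y) x 70 high (z), side walls 10, floor 8 thick; its end at -x is missing. Origin: in the plane of this open end, middle of its lower edge, 24 above the table; x points into the box (the way to push), z up. The panel's origin belongs at x = -6, y = 0, z = 0 of this frame. A finger on the panel's inner side fits into the box.
- jig: fixed jig: plywood base board 300 x 170 x 12 thick, with the carriage and a spring block behind the box. Origin: on the table, 30 mm behind the box's open end at rest; same axes as the box. The board reaches 100 mm in front of the open end and lies 12 below the box's lower edge; the carriage's front edge is 6 behind the open end.
- carriage (a joint): how far the sprung carriage with the box is pushed back along the box's x, in m: 0 at rest, end stop at 0.035. Spring 0.7 N per mm (10.5 N at 15 mm), nearly no friction; it returns when let go. Its steel pointer, on the box's +y side, passes just over two upright steel pins on the base board and is between them from 10 to 20 mm.
- divider: bystander: smaller panel 12 x 66 x 45 high standing in another slot of the rack; leave it alone
- long_side: bystander: longer panel 12 x 140 x 70 high standing in another slot of the rack; leave it alone
- jar: bystander: glass jar with a steel cap, 64 diameter, 85 high, origin at the centre of its underside; leave it alone
- glue: bystander: white glue bottle, 48 diameter, 110 high, origin at the centre of its underside; leave it alone
Mind the look-alikes: they are no part of the job. What is shaped like the end_panel but purple is not meant.

How it is judged:
By the outcome, as a careful person would: the job done as asked, in the order asked, and still so for the second after the job is handed in, while the arm keeps its last pose, push and grip.
It also fails if it takes over 51 s, if anything falls off the work surface, if the arm or the gripper's body presses on something with over 40 N, if the wrist force passes 120 N, or if a joint passes its speed limit or range.

## Robot

A 6-joint arm with a two-finger parallel gripper is mounted at the origin on the work surface. World frame = base frame: x ahead of the robot, y to its left, z up, the work surface at z = 0. Lengths are in m, angles in degrees, forces in N, time in s.
With the tool pointing down it reaches from about 0.4 to 0.825 m from the base axis. Payload 7 kg.
Tool frame: the origin (TCP) lies at the centre of the arm's flange, where the gripper is bolted on; the fingertips stand 178 mm ahead of it and the grasp point (between the pads) lies 159 mm ahead of it (tip_reach is the distance from the TCP to the fingertips, in m); z points along the fingers, y is the line along which they close (so a half turn about z gives the same grasp; the last joint's range is limited). The gripper opens to 88 mm and grips with 3 to 60 N. Pads are 19 mm wide; open, the fingers measure 130 mm over their backs; the gripper's body (78 mm by 193 mm) begins 47 mm behind the grasp point.
Start: joints at [89.387, 20.546, 0.682, 0, -70.136, -16.507], TCP at [0.199, 0.645, 0.405] pointing down, gripper open.
Joint ranges: [-176.03, 176.03], [-82.01, 121.73], [-58.28, 71.71], [-173.87, 95.51], [-174.79, -0.11], [-173.66, 173.66]. Speed limits (degrees/s): [136.94, 136.94, 172.46, 180, 180, 180].

## Interface

Orientations are given as [roll, pitch, yaw] about the fixed x, y, z axes, in that order (R = Rz(yaw) Ry(pitch) Rx(roll)).
In Python, from plant import * gives the robot as it stands.
- The arm moves only by the shell command python3 -m handwheel 'ROWS'. ROWS is JSON, a list of rows, each a list of 7 numbers: the opening, from -1 (shut) to 1 (fully open), then the shift along the tool's x, y, z as a fraction of full scale, then the turn, a rotation vector about the tool's x, y, z as a fraction of full scale. A call has 1 to 5 rows; each row shifts and turns the commanded pose from where the row before left it, along the tool's axes as they then stand; what a row does not reach is not made up. Full scale, the value 1, is 0.025 m for a shift and 6 degrees for a turn. A row lasts 1/8 s, in which the tool goes at most 62.5 mm and 10.7 degrees, less where a joint would pass 70% of its speed; a pose out of reach is approached as far as the arm can. A call with a number of a shift or a turn outside -1 to 1 is refused whole. A call with a gripper value outside its range is refused whole. The fingers move at their own pace and stop on an object; the grip force is fixed at half the most. Time passes only in rows, so rows that do not move let the fingers close. It gives the time, the measured TCP pose, the force, the opening and the grip force at its end, in the units of the state.
- get_obs(): the state, without advancing time (a new reading comes with each control period).
- snapshot(name): name is "side" or "top" or "wrist"; returns a dict with "color" (400x640x3 uint8, red, green, blue), "fx", "fy", "cx", "cy" (pixels), "R" (3x3) and "t" (3): a world point X has camera coordinates R X + t; the wrist camera has in their place "tool_from_camera" (4x4, takes a point from camera to tool coordinates, whose origin is the TCP and whose axes are the flange's). Camera axes: x right, y down, z forward; pixel columns grow to the right and rows downward; lengths in m; the calibration is good to about 2 mm. The wrist camera is an equidistant fisheye: a pixel r from the principal point sees the ray r / f radians off the axis. A picture is of the moment at which its call begins: read the wrist's pose just before it. There is no depth.
- close_job(): hands the job in; it is judged then, once.
The state is a dict: "clock": time; "joint_pos": joint angles; "qvel": joint speeds; "tau": joint torques, N m; "tool_pos": TCP position; "orientation": TCP orientation; "force": force on the tool from outside, world axes, zero at the start; "moment": the same for the moment, N m; "opening": finger opening in m; "gripper_force": force on a finger pad.
Only numpy, scipy, OpenCV 4.12 (cv2) and the standard library are available. Lean on these libraries where they do the work, as an engineer would, in place of code of your own. Each camera call takes 0.05 s, during which the arm holds its last target. There are 200 camera calls.

## Working session

There is one attempt and no reset: what is moved stays moved. The work goes in short steps, Python scripts to look and compute and a shell command to move; the robot and the scene stay as the last step left them, time stands still between calls to the robot, and variables do not carry over. Pictures are saved under pics/ and viewed, at most 10 in all, crops included, and the job is handed in when it is done.

```bash
mkdir -p pics; ls; python3 - <<'E'
from plant import *
import cv2,numpy as np,pickle
o=get_obs();print(o)
d={}
for n in("top","side"):
    s=snapshot(n);d[n]=s
    cv2.imwrite(f"pics/{n}0.png",s["color"][:,:,::-1])
    print(n,s["fx"],s["fy"],s["cx"],s["cy"],np.round(s["R"],3).tolist(),s["t"])
pickle.dump(d,open("s0.pkl","wb"))
E
```

```text
pics
{'clock': 0.0, 'joint_pos': array([ 8.93853793e+01,  2.05899154e+01,  6.31779111e-01, -2.15412547e-02,
       -7.01329861e+01, -1.65071645e+01]), 'qvel': array([-0.01704761,  0.103258  ,  0.03645558,  0.04289585, -0.0369748 ,
        0.04376975]), 'tau': array([ 7.88056550e-04, -5.82728219e+01,  2.93041205e+01,  6.99707374e+00,
        6.96711868e-03, -1.66646969e-04]), 'tool_pos': array([0.19865842, 0.64488957, 0.40371996]), 'orientation': array([ 1.79906879e+02, -6.47843103e-03, -1.71291166e+01]), 'force': array([-0.66139699, -0.73511423, -0.69643626]), 'moment': array([0.01544721, 0.0225674 , 0.04218109]), 'gripper_force': 0.0, 'opening': 0.08745269216708437}
top 466.0676928298463 466.0676928298463 319.0580626718305 205.9336621498379 [[-0.08, -0.997, 0.002], [-0.974, 0.077, -0.211], [0.21, -0.018, -0.977]] [-0.08024442  0.64937841  1.00446783]
side 362.8383437925692 362.8383437925692 319.6767367526034 196.6042858034706 [[0.837, -0.547, 0.007], [-0.379, -0.589, -0.714], [0.395, 0.595, -0.7]] [-0.59852556  0.20460073  0.80957157]
```

View pics/top0.png

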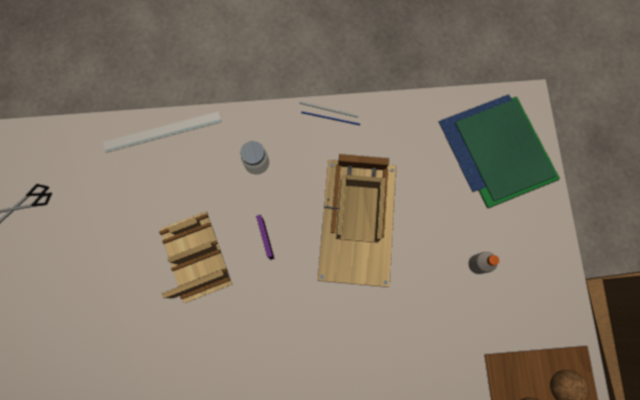

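View pics/side0.png

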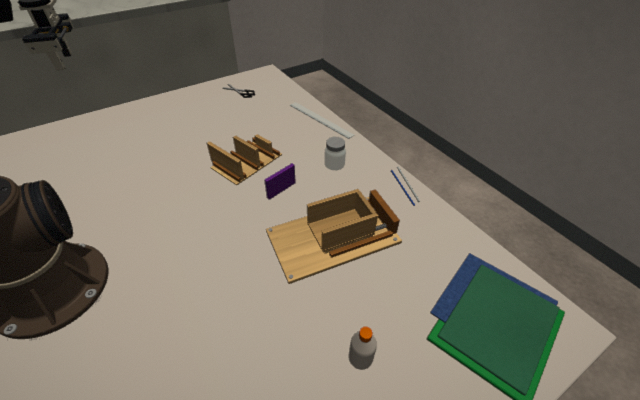

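Top view: the rack is at about (195,257), the jig at (358,222), the jar at (253,155), the glue at (487,262) and the purple decoy at (265,237). Panel candidates in the rack are one at (195,285) (longest), one at (193,245) (middle) and one at (184,227) (small). The middle one fits end_panel, and I'll confirm it in an enlarged crop.

```bash
python3 - <<'E'
import pickle,cv2,numpy as np
d=pickle.load(open("s0.pkl","rb"))
c=d["top"]["color"][:,:,::-1]
a=cv2.resize(c[205:307,150:245],None,fx=4,fy=4,interpolation=cv2.INTER_CUBIC)
b=cv2.resize(c[150:290,310:405],None,fx=4,fy=4,interpolation=cv2.INTER_CUBIC)
im=np.zeros((600,800,3),np.uint8);im[:a.shape[0],:380]=a;im[:b.shape[0],400:780]=b
im=np.clip(im*1.5,0,255).astype(np.uint8)
cv2.imwrite("pics/crop1.png",im)
E
```

```text
(no output)
```

View pics/crop1.png

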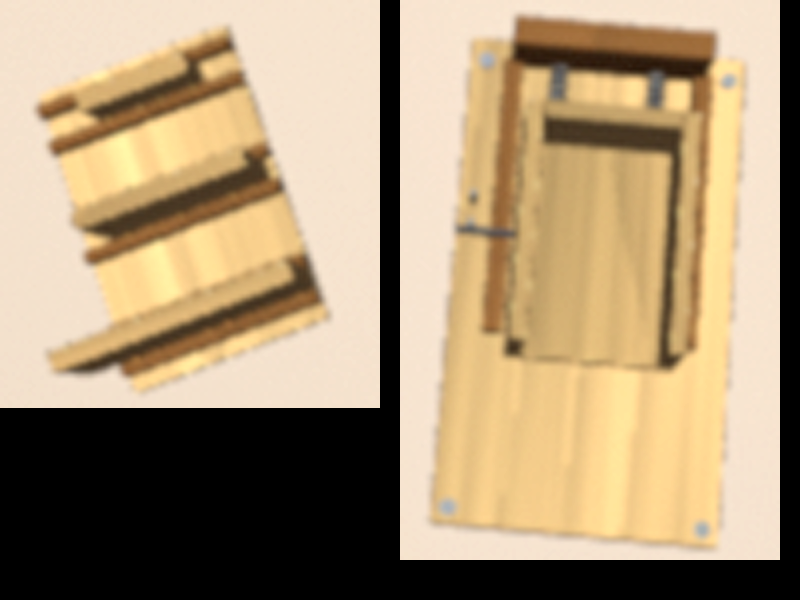

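The crop confirms it. The middle panel is the full-height, mid-length one, with its top face from (75,218) to (248,158) in the crop. The long one overhangs the rack at the bottom and the divider is short at the top. The box's open end faces down in the image (towards the robot), and the pointer is on its left (+y).

```bash
cat > h.py <<'E'
import numpy as np,cv2
from scipy.spatial.transform import Rotation as Ro
def ray(s,uv,z):
    uv=np.atleast_2d(np.array(uv,float)); R=np.array(s["R"]);t=np.array(s["t"])
    d=np.c_[(uv[:,0]-s["cx"])/s["fx"],(uv[:,1]-s["cy"])/s["fy"],np.ones(len(uv))]@R
    c=-R.T@t
    return c+d*((z-c[2])/d[:,2])[:,None]
def wray(s,pos,ori,uv,z):
    uv=np.atleast_2d(np.array(uv,float)); p=(uv-[s["cx"],s["cy"]]); r=np.hypot(*p.T); th=r/s["fx"]
    d=np.c_[p/np.maximum(r,1e-9)[:,None]*np.sin(th)[:,None],np.cos(th)]
    T=np.eye(4);T[:3,:3]=Ro.from_euler("xyz",ori,degrees=True).as_matrix();T[:3,3]=pos
    W=T@np.array(s["tool_from_camera"]); d=d@W[:3,:3].T;c=W[:3,3]
    return c+d*((z-c[2])/d[:,2])[:,None]
def wproj(s,pos,ori,X):
    T=np.eye(4);T[:3,:3]=Ro.from_euler("xyz",ori,degrees=True).as_matrix();T[:3,3]=pos
    W=np.linalg.inv(T@np.array(s["tool_from_camera"])); q=np.atleast_2d(X)@W[:3,:3].T+W[:3,3]
    th=np.arctan2(np.hypot(q[:,0],q[:,1]),q[:,2]); a=np.arctan2(q[:,1],q[:,0])
    return np.c_[s["cx"]+s["fx"]*th*np.cos(a),s["cy"]+s["fx"]*th*np.sin(a)]
E
python3 - <<'E'
import pickle;from h import *
d=pickle.load(open("s0.pkl","rb"));s=d["top"]
f=lambda L,ox,oy:[(150+(x)/4-.4,205+y/4-.4) for x,y in L] if ox==0 else [(310+(x-400)/4-.4,150+y/4-.4) for x,y in L]
def show(n,P):
    print(n,np.round(P*1000,1).tolist()); 
    for i in range(len(P)): v=P[i]-P[i-1];print("   len",round(np.linalg.norm(v)*1000,1),"ang",round(np.degrees(np.arctan2(v[1],v[0])),1))
    print("   mean",P.mean(0).round(4))
show("panel top",ray(s,f([(73,216),(243,150),(250,166),(84,233)],0,0),.076))
show("long top",ray(s,f([(46,352),(285,262),(294,278),(54,370)],0,0),.076))
show("board",ray(s,f([(472,38),(746,62),(716,548),(431,522)],1,0),.012))
show("boxtop",ray(s,f([(527,103),(702,113),(690,352),(505,342)],1,0),.094))
show("jar",ray(s,[(253,148)],.085))
E
```

```text
panel top [[546.3, 214.8, 76.0], [575.9, 119.1, 76.0], [566.5, 115.4, 76.0], [536.4, 208.8, 76.0]]
   len 11.6 ang 31.0
   len 100.2 ang -72.8
   len 10.0 ang -158.7
   len 98.1 ang 107.9
   mean [0.5563 0.1645 0.076 ]
long top [[472.6, 230.5, 76.0], [511.4, 97.7, 76.0], [502.2, 93.1, 76.0], [462.6, 226.2, 76.0]]
   len 11.0 ang 23.0
   len 138.3 ang -73.7
   len 10.3 ang -153.2
   len 138.9 ang 106.6
   mean [0.4872 0.1619 0.076 ]
board [[770.2, -163.3, 12.0], [741.3, -331.2, 12.0], [447.6, -279.7, 12.0], [475.9, -114.5, 12.0]]
   len 298.3 ang -9.4
   len 170.4 ang -99.8
   len 298.2 ang 170.1
   len 167.6 ang 80.3
   mean [ 0.6088 -0.2222  0.012 ]
boxtop [[702.8, -187.5, 94.0], [689.0, -286.5, 94.0], [552.9, -264.8, 94.0], [566.7, -163.0, 94.0]]
   len 138.3 ang -10.2
   len 99.9 ang -97.9
   len 137.8 ang 171.0
   len 102.7 ang 82.3
   mean [ 0.6279 -0.2254  0.094 ]
jar [[787.6, 11.2, 85.0]]
   len 0.0 ang 0.0
   mean [0.7876 0.0112 0.085 ]
```

Measured sizes fit: panel 100×11, board 298×169, box 138×101. The panel is at (0.556, 0.1645) with yaw ≈17°, and the open end at (0.5597, -0.2139) with yaw ≈-9.7°. Fully open fingers would hit the neighbours, so I'll use a half opening. I turn first, then travel.

```bash

python3 -m handwheel '[[0,0,0,0,0,0,1],[0,0,0,0,0,0,1],[0,0,0,0,0,0,1],[0,0,0,0,0,0,1],[0,0,0,0,0,0,1]]'
python3 -m handwheel '[[0,0,0,0,0,0,1],[0,0,0,0,0,0,1],[0,0,0,0,0,0,1],[0,0,0,0,0,0,1],[0,0,0,0,0,0,0.33]]'
python3 -m handwheel '[[0,1,-0.36,0,0,0,0],[0,1,-0.36,0,0,0,0],[0,1,-0.36,0,0,0,0],[0,1,-0.36,0,0,0,0],[0,1,-0.36,0,0,0,0]]'
python3 -m handwheel '[[0,1,-0.36,0,0,0,0],[0,1,-0.36,0,0,0,0],[0,1,-0.36,0,0,0,0],[0,1,-0.36,0,0,0,0],[0,1,-0.36,0,0,0,0]]'
```

```text
clock: 0.72
tool_pos: [0.1987, 0.645, 0.4041]
orientation: [180.0, -0.0, -47.3]
force: [0.2, 1.5, -0.1]
opening: 0.0458
gripper_force: 0.0
clock: 1.35
tool_pos: [0.1987, 0.645, 0.4042]
orientation: [180.0, -0.0, -73.2]
force: [-0.1, 0.1, 0.1]
opening: 0.0441
gripper_force: 0.0
clock: 1.98
tool_pos: [0.2793, 0.5368, 0.4049]
orientation: [-180.0, 0.0, -73.1]
force: [0.5, 0.7, -0.2]
opening: 0.0438
gripper_force: 0.0
clock: 2.6
tool_pos: [0.3584, 0.4305, 0.4047]
orientation: [-180.0, 0.0, -73.1]
force: [0.3, -0.3, -0.2]
opening: 0.0439
gripper_force: 0.0
```

```bash

python3 -m handwheel '[[0,1,-0.36,0.3,0,0,0],[0,1,-0.36,0.3,0,0,0],[0,1,-0.36,0.3,0,0,0],[0,1,-0.36,0.3,0,0,0],[0,1,-0.36,0.3,0,0,0]]'
python3 -m handwheel '[[0,1,-0.36,0.3,0,0,0],[0,1,-0.36,0.3,0,0,0],[0,1,-0.36,0.3,0,0,0],[0,1,-0.36,0.3,0,0,0],[0,1,-0.36,0.3,0,0,0]]'
python3 -m handwheel '[[0,1,-0.36,0.3,0,0,0],[0,1,-0.36,0.3,0,0,0],[0,0.5,-0.2,0.3,0,0,0],[0,0,0,0,0,0,0],[0,0,0,0,0,0,0]]'
python3 - <<'E'
from plant import *
from h import *
import pickle
o=get_obs();s=snapshot("wrist");pickle.dump((o,s),open("w1.pkl","wb"))
print(o["tool_pos"],o["orientation"],s["fx"],s["cx"],s["cy"],s["tool_from_camera"])
im=s["color"][:,:,::-1].copy();cv2.imwrite("pics/w1.png",im)
c,sn=np.cos(np.radians(17)),np.sin(np.radians(17))
P=np.array([[.5563+a*c-b*sn,.1645+a*sn+b*c,.076] for a,b in((-.006,.05),(.006,.05),(.006,-.05),(-.006,-.05))])
print(wproj(s,o["tool_pos"],o["orientation"],P).round(1).tolist())
E
```

```text
clock: 3.22
tool_pos: [0.4376, 0.324, 0.367]
orientation: [-180.0, 0.0, -73.1]
force: [-0.6, 0.6, -1.0]
opening: 0.0438
gripper_force: 0.0
clock: 3.85
tool_pos: [0.5169, 0.2174, 0.3295]
orientation: [-180.0, 0.0, -73.1]
force: [1.5, -0.6, 0.5]
opening: 0.0439
gripper_force: 0.0
clock: 4.47
tool_pos: [0.5563, 0.166, 0.3073]
orientation: [-180.0, 0.0, -73.1]
force: [-0.4, 0.4, -0.0]
opening: 0.044
gripper_force: 0.0
[0.55633691 0.1659882  0.30729357] [-1.79993002e+02  2.47218405e-03 -7.30951764e+01] 309.70691628693146 315.82066868411323 202.11880734486036 [[-7.37288908e-05 -9.50980979e-01 -3.09249369e-01  8.40174249e-02]
 [ 9.99999997e-01 -6.66744463e-05 -3.33800532e-05  8.10765953e-04]
 [ 1.11247652e-05 -3.09249370e-01  9.50980981e-01  2.05574947e-02]
 [ 0.00000000e+00  0.00000000e+00  0.00000000e+00  1.00000000e+00]]
[[323.1, 278.7], [308.0, 278.7], [306.5, 152.3], [324.0, 152.3]]
```

View pics/w1.png

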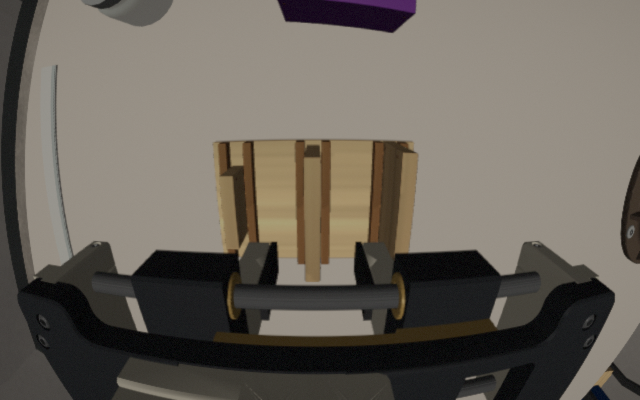

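The wrist view shows the middle panel between the fingers, its top face running from about (312,153) to (313,280), close to the prediction. Next I refine it by edges.

```bash
python3 - <<'E'
from h import *
import pickle
o,s=pickle.load(open("w1.pkl","rb"));g=s["color"].astype(int)
for v in(150,170,200,230,260,275): print(v,[tuple(x)[:2] for x in g[v,298:330]])
print("col",[(v,tuple(g[v,313][:2])) for v in list(range(138,164))+list(range(270,290))])
E
```

```text
150 [(np.int64(99), np.int64(71)), (np.int64(99), np.int64(69)), (np.int64(98), np.int64(70)), (np.int64(97), np.int64(68)), (np.int64(97), np.int64(70)), (np.int64(92), np.int64(65)), (np.int64(87), np.int64(70)), (np.int64(82), np.int64(67)), (np.int64(70), np.int64(56)), (np.int64(60), np.int64(48)), (np.int64(60), np.int64(48)), (np.int64(60), np.int64(48)), (np.int64(60), np.int64(47)), (np.int64(60), np.int64(48)), (np.int64(60), np.int64(49)), (np.int64(61), np.int64(48)), (np.int64(59), np.int64(47)), (np.int64(59), np.int64(47)), (np.int64(60), np.int64(48)), (np.int64(61), np.int64(49)), (np.int64(61), np.int64(47)), (np.int64(89), np.int64(74)), (np.int64(138), np.int64(119)), (np.int64(120), np.int64(97)), (np.int64(104), np.int64(77)), (np.int64(101), np.int64(73)), (np.int64(99), np.int64(70)), (np.int64(98), np.int64(71)), (np.int64(100), np.int64(71)), (np.int64(96), np.int64(68)), (np.int64(96), np.int64(68)), (np.int64(100), np.int64(73))]
170 [(np.int64(97), np.int64(69)), (np.int64(97), np.int64(67)), (np.int64(96), np.int64(68)), (np.int64(94), np.int64(66)), (np
[... 5988 characters left out ...]
(106))), (272, (np.int64(128), np.int64(107))), (273, (np.int64(127), np.int64(107))), (274, (np.int64(128), np.int64(106))), (275, (np.int64(129), np.int64(108))), (276, (np.int64(128), np.int64(106))), (277, (np.int64(128), np.int64(106))), (278, (np.int64(130), np.int64(108))), (279, (np.int64(131), np.int64(109))), (280, (np.int64(135), np.int64(113))), (281, (np.int64(138), np.int64(119))), (282, (np.int64(149), np.int64(140))), (283, (np.int64(152), np.int64(145))), (284, (np.int64(134), np.int64(128))), (285, (np.int64(93), np.int64(89))), (286, (np.int64(36), np.int64(35))), (287, (np.int64(21), np.int64(22))), (288, (np.int64(28), np.int64(30))), (289, (np.int64(32), np.int64(30)))]
```

```bash
python3 - <<'E'
from h import *
import pickle
o,s=pickle.load(open("w1.pkl","rb"));p,q=o["tool_pos"],o["orientation"]
P=wray(s,p,q,[(312.2,156.8),(312.3,281.4),(303.5,170),(320.7,170),(304.6,260),(319.6,260)],.076)
print(P.round(4).tolist(),np.linalg.norm(P[0]-P[1]),np.linalg.norm(P[2]-P[3]))
c=(P[0]+P[1])/2;v=P[1]-P[0];yaw=np.degrees(np.arctan2(v[1],v[0]))-90
print("centre",c,"yaw",yaw, "yaw2",np.degrees(np.arctan2(*((P[4]+P[5]-P[2]-P[3])[[1,0]])))-90)
R=Ro.from_euler("xyz",q,degrees=True).as_matrix();print("tool-frame shift mm",R.T@(c-p)*1000)
E
```

```text
[[0.572, 0.1203, 0.076], [0.5434, 0.2156, 0.076], [0.5751, 0.131, 0.076], [0.5637, 0.1275, 0.076], [0.5547, 0.1984, 0.076], [0.5437, 0.195, 0.076]] 0.09944179299989694 0.011951353486790831
centre [0.55770763 0.16793925 0.076     ] yaw 16.7131521576313 yaw2 16.66813181535605
tool-frame shift mm [ -1.45818188  -1.85057453 231.29386217]
```

```bash

python3 -m handwheel '[[0,-0.06,-0.07,0.6,0,0,0.03],[0,0,0,0.9,0,0,0],[0,0,0,0.9,0,0,0],[0,0,0,0.9,0,0,0],[0,0,0,0.79,0,0,0]]'
python3 -m handwheel '[[-1,0,0,0,0,0,0],[-1,0,0,0,0,0,0],[-1,0,0,0,0,0,0],[-1,0,0,0,0,0,0],[-1,0,0,0,0,0,0]]'
```

```text
clock: 5.15
tool_pos: [0.5572, 0.1682, 0.2033]
orientation: [180.0, -0.0, -73.2]
force: [0.6, 0.0, 0.6]
opening: 0.0437
gripper_force: 0.0
clock: 5.78
tool_pos: [0.5579, 0.168, 0.2057]
orientation: [-179.9, 0.0, -73.3]
force: [-1.4, 1.4, 4.6]
opening: 0.0118
gripper_force: 30.0
```

```bash

python3 -m handwheel '[[-1,0,0,-0.4,0,0,0],[-1,0,0,-0.8,0,0,0],[-1,0,0,-1,0,0,0],[-1,0,0,-1,0,0,0],[-1,0,0,-0.8,0,0,0]]'
python3 -m handwheel '[[-1,0,0,-0.6,0,0,0.6],[-1,0,0,-0.2,0,0,1],[-1,0,0,0,0,0,1],[-1,0,0,0,0,0,1],[-1,0,0,0,0,0,0.8]]'
python3 -m handwheel '[[-1,0.5,-0.03,0,0,0,0],[-1,1,-0.03,0,0,0,0],[-1,1,-0.03,0,0,0,0],[-1,1,-0.03,0,0,0,0],[-1,1,-0.03,0,0,0,0]]'
python3 -m handwheel '[[-1,1,-0.03,0,0,0,0],[-1,1,-0.03,0,0,0,0],[-1,1,-0.03,0,0,0,0],[-1,1,-0.03,0,0,0,0],[-1,1,-0.03,0,0,0,0]]'
python3 -m handwheel '[[-1,1,-0.03,0,0,0,0],[-1,1,-0.03,0,0,0,0],[-1,1,-0.03,0,0,0,0],[-1,1,-0.03,0,0,0,0],[-1,1,-0.03,0,0,0,0]]'
python3 -m handwheel '[[-1,0.5,0,0,0,0,0],[-1,0,0,0,0,0,0],[-1,0,0,0,0,0,0]]'
python3 - <<'E'
from plant import *
from h import *
import pickle
o=get_obs();s=snapshot("wrist");t=snapshot("side");pickle.dump((o,s,t),open("w2.pkl","wb"))
print(o["tool_pos"],o["orientation"])
cv2.imwrite("pics/w2.png",np.clip(s["color"][:,:,::-1]*1.4,0,255).astype(np.uint8))
xh=np.array([.9857,-.1685,0]);yh=np.array([.1685,.9857,0])
O=np.array([.5597,-.2139,.094])
print(wproj(s,o["tool_pos"],o["orientation"],[O+.05*yh,O-.05*yh,O+.14*xh+.05*yh,O+.14*xh-.05*yh]).round(1).tolist())
E
```

```text
clock: 6.4
tool_pos: [0.5576, 0.1677, 0.3065]
orientation: [-180.0, 0.0, -73.3]
force: [-0.2, 0.3, -0.7]
opening: 0.012
gripper_force: 30.0
clock: 7.02
tool_pos: [0.5575, 0.1676, 0.3254]
orientation: [180.0, -0.0, -99.9]
force: [0.2, 0.9, -1.2]
opening: 0.012
gripper_force: 30.0
clock: 7.65
tool_pos: [0.5418, 0.0538, 0.3251]
orientation: [-180.0, -0.0, -99.7]
force: [0.7, -0.2, 0.3]
opening: 0.0119
gripper_force: 30.0
clock: 8.28
tool_pos: [0.5241, -0.0699, 0.3251]
orientation: [-180.0, -0.0, -99.7]
force: [0.3, -0.1, -0.7]
opening: 0.0121
gripper_force: 30.0
clock: 8.9
tool_pos: [0.5065, -0.1935, 0.3251]
orientation: [180.0, -0.0, -99.7]
force: [0.1, 0.3, 0.3]
opening: 0.0118
gripper_force: 30.0
clock: 9.28
tool_pos: [0.5055, -0.2038, 0.3249]
orientation: [-180.0, 0.0, -99.7]
force: [0.1, 0.0, -0.2]
opening: 0.0118
gripper_force: 30.0
[ 0.50547048 -0.20377005  0.32493972] [-1.79998441e+02  4.90681448e-03 -9.96914568e+01]
[[246.6, 278.6], [235.9, 154.8], [107.5, 267.9], [84.7, 163.0]]
```

View pics/w2.png

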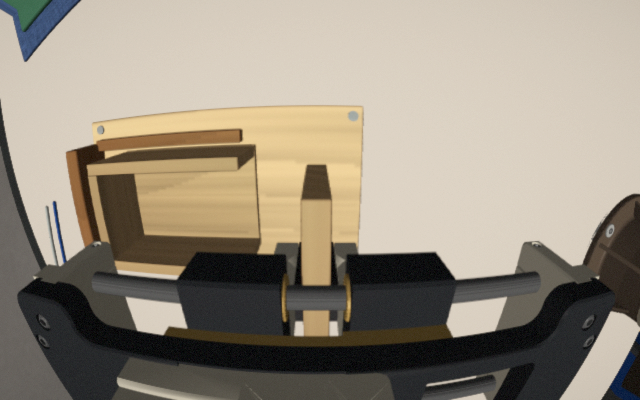

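The wrist view shows the panel held upright, its -y top edge at about (317,197), the box's -y wall front top at about (238,157)-(238,168), and the board front edge at x ≈ 360. I'll enlarge that area for exact corners.

```bash
python3 - <<'E'
from h import *
import pickle
o,s,t=pickle.load(open("w2.pkl","rb"))
c=s["color"][95:215,225:375,::-1]
cv2.imwrite("pics/w2c.png",np.clip(cv2.resize(c,None,fx=5,fy=5,interpolation=cv2.INTER_CUBIC)*1.3,0,255).astype(np.uint8))
E
```

```text
(no output)
```

View pics/w2c.png

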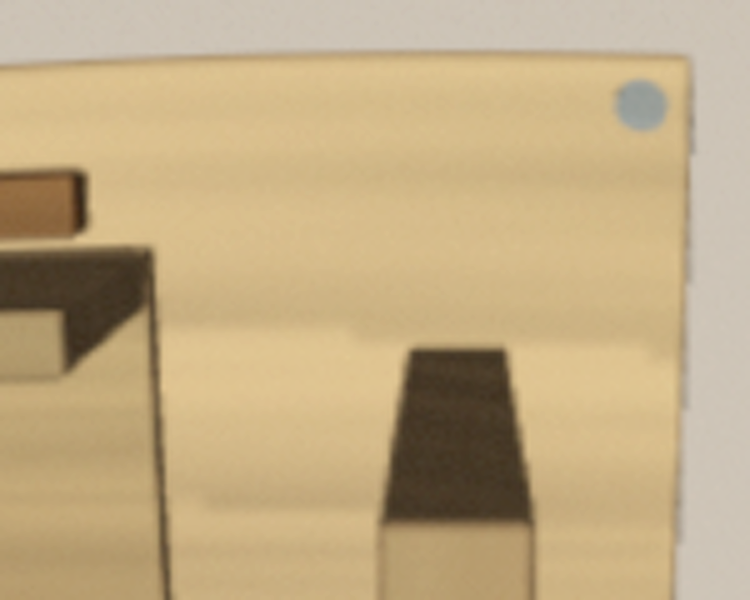

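```bash
python3 - <<'E'
from h import *
import pickle
o,s,t=pickle.load(open("w2.pkl","rb"));p,q=o["tool_pos"],o["orientation"]
R=Ro.from_euler("xyz",q,degrees=True).as_matrix();px=lambda L:[(225+a/5-.4,95+b/5-.4) for a,b in L]
def T(n,L,z):
    P=wray(s,p,q,px(L),z);print(n,((P-p)@R*1000).round(1).tolist(),P.round(4).tolist())
T("walltop out,in",[(64,308),(65,377)],.094)
T("box low out",[(150,248)],.024)
T("floor edge (z32)",[(157,350),(168,590)],.032)
T("panel top",[(382,522),(530,524)],p[2]-.1297)
T("panel bot",[(410,349),(507,350)],p[2]-.1997)
T("board front",[(690,57),(684,330),(674,590)],.012)
E
```

```text
walltop out,in [[49.8, -54.1, 230.9], [39.9, -54.5, 230.9]] [[0.5504, -0.262, 0.094], [0.5525, -0.2523, 0.094]]
box low out [[49.2, -55.4, 300.9]] [[0.5518, -0.2616, 0.024]]
floor edge (z32) [[31.5, -53.3, 292.9], [-14.6, -53.7, 292.9]] [[0.5527, -0.2438, 0.032], [0.5609, -0.1984, 0.032]]
panel top [[50.1, -4.6, 129.7], [50.0, 6.3, 129.7]] [[0.5016, -0.254, 0.1952], [0.4908, -0.252, 0.1952]]
panel bot [[49.5, -4.6, 199.7], [49.4, 6.8, 199.7]] [[0.5017, -0.2533, 0.1252], [0.4904, -0.2513, 0.1252]]
board front [[83.9, 44.6, 312.9], [31.4, 44.8, 312.9], [-21.8, 44.9, 312.9]] [[0.4474, -0.2789, 0.012], [0.4561, -0.2272, 0.012], [0.4649, -0.1747, 0.012]]
```

Panel and box edges agree laterally: 49.8 against 49.5 mm in the tool frame, with about 49 mm to go. I descend 102 mm (grip height + 18 mm), approach to about 8 mm, then look.

```bash

python3 -m handwheel '[[-1,0,0,0.6,0,0,0],[-1,0,0,0.9,0,0,0],[-1,0,0,1,0,0,0],[-1,0,0,0.9,0,0,0],[-1,0,0,0.68,0,0,0]]'
python3 -m handwheel '[[-1,0,-0.3,0,0,0,0],[-1,0,-0.4,0,0,0,0],[-1,0,-0.4,0,0,0,0],[-1,0,-0.3,0,0,0,0],[-1,0,-0.2,0,0,0,0]]'
python3 -m handwheel '[[-1,0,0,0,0,0,0],[-1,0,0,0,0,0,0]]'
python3 - <<'E'
from plant import *
from h import *
import pickle
o=get_obs();d={n:snapshot(n) for n in("wrist","side","top")};pickle.dump((o,d),open("w3.pkl","wb"))
print(o["tool_pos"],o["orientation"],o["force"])
a=cv2.resize(d["side"]["color"][170:280,260:410,::-1],None,fx=4,fy=4,interpolation=cv2.INTER_CUBIC)
b=d["wrist"]["color"][90:250,160:360,::-1]
im=np.zeros((600,800,3),np.uint8);im[:440,:600]=a;im[440:600,:200]=b
im[440:600,220:420]=d["top"]["color"][150:310,270:470,::-1]
cv2.imwrite("pics/c3.png",np.clip(im*1.4,0,255).astype(np.uint8))
E
```

```text
clock: 10.0
tool_pos: [0.5053, -0.2033, 0.2209]
orientation: [179.9, -0.0, -99.6]
force: [-0.2, 1.0, -1.0]
opening: 0.012
gripper_force: 30.0
clock: 10.62
tool_pos: [0.5458, -0.2106, 0.2231]
orientation: [-180.0, 0.0, -99.7]
force: [-0.2, 0.5, -1.3]
opening: 0.0118
gripper_force: 30.0
clock: 10.88
tool_pos: [0.5449, -0.2105, 0.2229]
orientation: [180.0, 0.0, -99.7]
force: [-0.0, -0.2, -0.6]
opening: 0.0118
gripper_force: 30.0
[ 0.54490859 -0.2104534   0.2228885 ] [ 1.79987156e+02  3.39178388e-03 -9.96875019e+01] [-0.01254188 -0.1840045  -0.62487728]
```

View pics/c3.png

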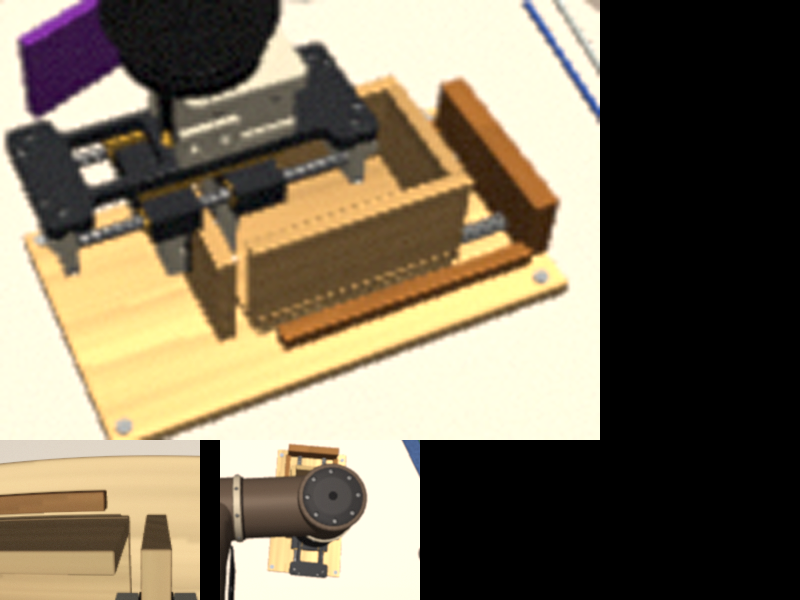

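Panel sits about 8 mm in front of the box; its -y top corner is at crop (237,262) and the wall corner at (245,248). I check the height and lateral fit numerically.

```bash
python3 - <<'E'
from h import *
import pickle
o,d=pickle.load(open("w3.pkl","rb"));s=d["side"];p,q=o["tool_pos"],o["orientation"]
R=Ro.from_euler("xyz",q,degrees=True).as_matrix()
def pr(s,X):
    c=np.atleast_2d(X)@np.array(s["R"]).T+s["t"];return np.c_[s["fx"]*c[:,0]/c[:,2]+s["cx"],s["fy"]*c[:,1]/c[:,2]+s["cy"]]
crop=lambda P:((P-[260,170])*4+1.6).round(0).tolist()
f=lambda X:p+np.atleast_2d(np.array(X))@R.T
print("panel inner top/bot, outer top/bot",crop(pr(s,f([[.05,-.006,.1292],[.05,-.006,.1992],[.05,.006,.1292],[.05,.006,.1992]]))))
u=np.array([.9857,-.1685,0]);w=np.array([.1685,.9857,0]);O=np.array([.5597,-.2139,0])
print("box top/bot front, top back",crop(pr(s,np.array([O-.05*w+[0,0,.094],O-.05*w+[0,0,.024],O+.14*u-.05*w+[0,0,.094]]))))
print("board fr corner",crop(pr(s,O-.1*u-.085*w+[0,0,.012])))
w3=d["wrist"]["color"][130:215,255:345,::-1]
cv2.imwrite("pics/c4.png",np.clip(np.hstack([cv2.resize(w3,None,fx=4.4,fy=4.4,interpolation=cv2.INTER_CUBIC),cv2.resize(s["color"][210:260,300:350,::-1],(374,374),interpolation=cv2.INTER_CUBIC)])*1.4,0,255).astype(np.uint8))
E
```

```text
panel inner top/bot, outer top/bot [[238.0, 263.0], [237.0, 339.0], [218.0, 269.0], [218.0, 346.0]]
box top/bot front, top back [[254.0, 258.0], [252.0, 335.0], [474.0, 185.0]]
board fr corner [[114.0, 452.0]]
```

View pics/c4.png

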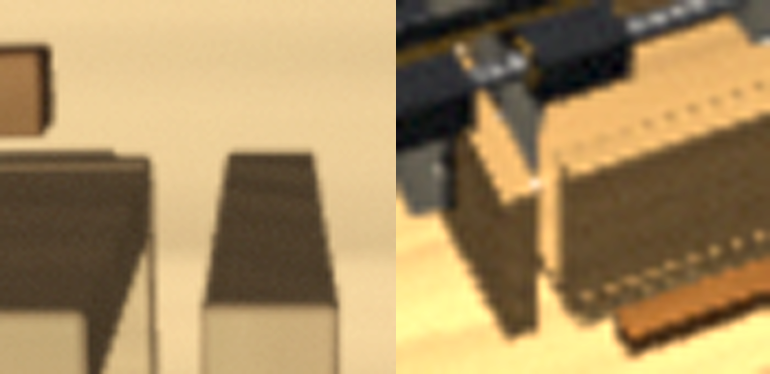

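The left crop (wrist) shows the panel and wall edges nearly level at rows 303 and 311 (×4.4). The right crop (side) shows panel corner (540,185) and wall corner (562,170). I settle height and lateral with sub-pixel edges.

```bash
python3 - <<'E'
from h import *
import pickle
from scipy.ndimage import gaussian_filter1d as gf
o,d=pickle.load(open("w3.pkl","rb"));p,q=o["tool_pos"],o["orientation"]
R=Ro.from_euler("xyz",q,degrees=True).as_matrix()
def edges(img,u,v0,v1,th=6):
    g=gf(img[v0:v1,u].astype(float).sum(1)/3,0.6);e=np.gradient(g);r=[]
    for i in range(1,len(e)-1):
        if abs(e[i])>th and abs(e[i])>=abs(e[i-1]) and abs(e[i])>abs(e[i+1]):
            den=abs(e[i-1])-2*abs(e[i])+abs(e[i+1]);dx=.5*(abs(e[i-1])-abs(e[i+1]))/den if den else 0
            r.append((round(v0+i+dx,2),int(e[i])))
    return r
W=d["wrist"]["color"];S=d["side"]["color"]
print("wrist box");[print(u,edges(W,u,155,215)) for u in(258,262,266,270)]
print("bottom");[print(u,edges(W,u,155,178,3)) for u in(276,280,284,287)]
print("wrist panel");[print(u,edges(W,u,155,215)) for u in(308,312,316,320,324)]
def pr(s,X):
    c=np.atleast_2d(X)@np.array(s["R"]).T+s["t"];return np.c_[s["fx"]*c[:,0]/c[:,2]+s["cx"],s["fy"]*c[:,1]/c[:,2]+s["cy"]]
f=lambda X:p+np.atleast_2d(np.array(X))@R.T
u_=np.array([.9857,-.1685,0])
A=pr(d["side"],f([[.05,-.006,.1292],[.05,.006,.1292],[.05,-.006,.1992],[.05,.006,.1992]]))
print("panel pred",A.round(2).tolist())
print("side panel");[print(u,edges(S,u,222,268)) for u in range(313,322)]
Bt=pr(d["side"],f([[.05,-.015,.1292],[.05,-.155,.1292]]));print("box pred if aligned: v=",[(u,round(float(np.interp(u,Bt[:,0],Bt[:,1])),2)) for u in range(326,372,6)])
print("side box");[print(u,edges(S,u,205,245)) for u in range(326,372,6)]
E
```

```text
wrist box
258 [(np.float64(160.78), 24), (np.float64(163.91), -31), (np.float64(168.68), -6), (np.float64(200.63), 19)]
262 [(np.float64(160.74), 24), (np.float64(163.86), -31), (np.float64(168.78), -7), (np.float64(200.47), 20)]
266 [(np.float64(158.31), 23), (np.float64(163.79), -31), (np.float64(168.75), -7), (np.float64(200.63), 20)]
270 [(np.float64(163.74), -31), (np.float64(168.73), -7), (np.float64(200.63), 20)]
bottom
276 [(np.float64(163.71), -31), (np.float64(168.59), -7)]
280 [(np.float64(163.88), -30), (np.float64(168.52), -6)]
284 [(np.float64(164.87), -28), (np.float64(168.34), -7)]
287 [(np.float64(164.93), -29), (np.float64(167.82), -6)]
wrist panel
308 [(np.float64(164.16), -33), (np.float64(199.28), 21)]
312 [(np.float64(164.16), -33), (np.float64(199.21), 20)]
316 [(np.float64(164.2), -33), (np.float64(199.2), 20)]
320 [(np.float64(164.21), -33), (np.float64(199.17), 21)]
324 [(np.float64(164.22), -32), (np.float64(199.15), 20)]
panel pred [[319.11, 235.28], [314.12, 236.95], [318.93, 254.35], [314.22, 255.99]]
side panel
313 [(np.float64(224.15), 32), (np.float64
[... 1141 characters left out ...]
4(211.84), 17), (np.float64(215.71), 25), (np.float64(220.21), 6), (np.float64(230.29), -27)]
338 [(np.float64(209.72), 12), (np.float64(213.93), 30), (np.float64(228.3), -28)]
344 [(np.float64(207.0), 21), (np.float64(212.08), 30), (np.float64(226.59), -29)]
350 [(np.float64(214.83), 23), (np.float64(224.59), -30)]
356 [(np.float64(210.96), 25), (np.float64(222.66), -32), (np.float64(236.99), 7)]
362 [(np.float64(216.43), 34), (np.float64(220.61), -30), (np.float64(234.95), 12), (np.float64(240.11), 7)]
368 [(np.float64(208.15), -26), (np.float64(214.68), 31), (np.float64(218.69), -32), (np.float64(232.87), 12), (np.float64(235.03), -10), (np.float64(237.66), 11), (np.float64(241.36), -17)]
```

```bash
python3 - <<'E'
from h import *
import pickle
o,d=pickle.load(open("w3.pkl","rb"));p,q=o["tool_pos"],o["orientation"];s=d["wrist"]
R=Ro.from_euler("xyz",q,degrees=True).as_matrix()
f=lambda L:wproj(s,p,q,p+np.array(L)@R.T).round(2).tolist()
print("panel top/bot",f([[.05,0,.1292],[.05,0,.1992]]))
print("box aligned top/bot at y -30; bot y -15",f([[.05,-.025,.1292],[.05,-.035,.1292],[.05,-.016,.1992],[.05,-.025,.1992]]))
print("box z+2mm, lat+1",f([[.05,-.030,.1272],[.05,-.02,.1972],[.051,-.03,.1292],[.051,-.02,.1992]]))
E
```

```text
panel top/bot [[313.53, 199.74], [314.37, 163.68]]
box aligned top/bot at y -30; bot y -15 [[246.76, 199.79], [221.44, 199.82], [287.14, 163.79], [271.99, 163.94]]
box z+2mm, lat+1 [[232.63, 201.43], [280.01, 164.5], [233.75, 197.27], [280.35, 162.18]]
```

Both views agree: lateral within 0.1 mm, with the box about 1 mm higher. I raise 1 mm and then press gently.

```bash

python3 -m handwheel '[[-1,0,0,-0.04,0,0,0],[-1,0,-0.12,0,0,0,0],[-1,0,-0.12,0,0,0,0],[-1,0,-0.06,0,0,0,0],[-1,0,-0.06,0,0,0,0]]'
python3 -m handwheel '[[-1,0,-0.06,0,0,0,0],[-1,0,-0.06,0,0,0,0],[-1,0,-0.06,0,0,0,0],[-1,0,-0.06,0,0,0,0],[-1,0,-0.06,0,0,0,0]]'
python3 -m handwheel '[[-1,0,-0.06,0,0,0,0],[-1,0,-0.06,0,0,0,0],[-1,0,0,0,0,0,0],[-1,0,0,0,0,0,0]]'
python3 -c "
from plant import *;o=get_obs();print(o['force'],o['moment'])"
```

```text
clock: 11.65
tool_pos: [0.5542, -0.212, 0.2238]
orientation: [180.0, -0.0, -99.7]
force: [0.0, 0.7, -1.1]
opening: 0.0119
gripper_force: 30.0
clock: 12.28
tool_pos: [0.5611, -0.2132, 0.2238]
orientation: [179.9, -0.0, -99.7]
force: [-4.2, 3.2, 2.4]
opening: 0.0117
gripper_force: 30.0
clock: 12.78
tool_pos: [0.5637, -0.2137, 0.2238]
orientation: [179.9, 0.0, -99.7]
force: [-5.9, 2.1, 3.9]
opening: 0.0118
gripper_force: 30.0
[-5.87419978  2.09983972  3.93551678] [ 0.94429598  1.92196773 -0.05682366]
```

```bash

python3 -m handwheel '[[-1,0,-0.05,0,0,0,0],[-1,0,-0.05,0,0,0,0],[-1,0,-0.04,0,0,0,0],[-1,0,-0.04,0,0,0,0],[-1,0,-0.04,0,0,0,0]]'
python3 -m handwheel '[[-1,0,0,0,0,0,0],[-1,0,0,0,0,0,0],[-1,0,0,0,0,0,0],[-1,0,0,0,0,0,0]]'
python3 - <<'E'
from plant import *
from h import *
import pickle
o=get_obs();d={n:snapshot(n) for n in("wrist","side","top")};pickle.dump((o,d),open("w5.pkl","wb"))
print(o["tool_pos"],o["orientation"],o["force"],o["moment"])
im=np.zeros((600,800,3),np.uint8)
R=lambda c,k:cv2.resize(c[:,:,::-1],None,fx=k,fy=k,interpolation=cv2.INTER_CUBIC)
a=R(d["side"]["color"][205:265,295:395],4);b=R(d["wrist"]["color"][130:215,235:335],4);c=R(d["top"]["color"][150:240,315:405],4)
im[:240,:400]=a;im[250:590,:400]=b;im[:360,420:780]=c
cv2.imwrite("pics/c5.png",np.clip(im*1.4,0,255).astype(np.uint8))
E
```

```text
clock: 13.4
tool_pos: [0.5684, -0.2145, 0.2237]
orientation: [179.8, 0.0, -99.7]
force: [-9.8, 4.4, 7.0]
opening: 0.0117
gripper_force: 30.0
clock: 13.9
tool_pos: [0.5684, -0.2145, 0.2237]
orientation: [179.8, 0.0, -99.7]
force: [-7.8, 3.3, 6.5]
opening: 0.012
gripper_force: 30.0
[ 0.56839731 -0.21450581  0.22366749] [ 1.79795391e+02  3.04268899e-03 -9.97076676e+01] [-7.79129721  3.31099277  6.54984325] [1.32216074 2.86729079 0.00888332]
```

View pics/c5.png

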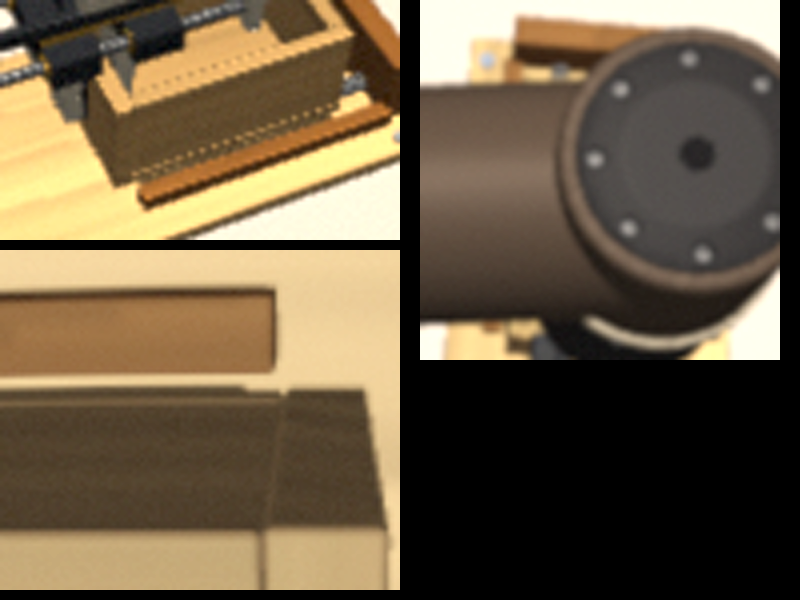

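The panel closes the end: the wrist view shows top edges collinear (rows 527/528) and lower edges level to about a pixel, with the seam at (265-283, 395-527). The pointer is hidden by the arm in the top view, so I measure the carriage travel from the box's seam and rear corner.

```bash
python3 - <<'E'
from h import *
import pickle
d0=pickle.load(open("s0.pkl","rb"));o,d=pickle.load(open("w5.pkl","rb"));p,q=o["tool_pos"],o["orientation"]
u=np.array([.9857,-.1685,0]);w=np.array([.1685,.9857,0])
P=wray(d["wrist"],p,q,[(235+264/4-.4,130+(528-250)/4-.4)],.094);P2=wray(d["wrist"],p,q,[(235+284/4-.4,130+(396-250)/4-.4)],.024)
for n,a,b in(("top",P[0],[.5504,-.262,.094]),("low",P2[0],[.5518,-.2616,.024])): print(n,a.round(4),"travel mm",(a-b)@u*1000,"lat",(a-b)@w*1000)
# side: match rear top corner patch of the box (moves) at rest vs now, along the known direction
s=d["side"]
def pr(X):
    c=np.atleast_2d(X)@np.array(s["R"]).T+s["t"];return np.c_[s["fx"]*c[:,0]/c[:,2]+s["cx"],s["fy"]*c[:,1]/c[:,2]+s["cy"]]
O=np.array([.5597,-.2139,.094]);B=pr([O+.14*u-.05*w,O+.155*u-.05*w]);print("rear corner rest / +15mm",B.round(2).tolist())
g=lambda x:cv2.cvtColor(x,cv2.COLOR_RGB2GRAY).astype(np.float32)
G0,G1=g(d0["side"]["color"]),g(s["color"]);x,y=np.round(B[0]).astype(int)
T=G0[y-7:y+9,x-10:x+4];K=8
big=cv2.resize(G1[y-22:y+16,x-20:x+24],None,fx=K,fy=K,interpolation=cv2.INTER_CUBIC);Tb=cv2.resize(T,None,fx=K,fy=K,interpolation=cv2.INTER_CUBIC)
m=cv2.matchTemplate(big,Tb,cv2.TM_CCOEFF_NORMED);_,v,_,l=cv2.minMaxLoc(m);sh=np.array(l)/K-[10,15]
e=B[1]-B[0];print("shift px",sh,v,"travel mm",sh@e/(e@e)*15,"perp px",np.cross(e,sh)/np.linalg.norm(e))
E
```

```text
top [ 0.5642 -0.2646  0.094 ] travel mm 14.051981097037336 lat -0.25420725304369557
low [ 0.5646 -0.263   0.024 ] travel mm 12.874296791670576 lat 0.7580873882967155
rear corner rest / +15mm [[378.02, 215.94], [383.59, 214.08]]
shift px [ -1.    -10.375] 0.6013211607933044 travel mm 5.940682072400191 perp px -10.159845721956346<stdin>:17: DeprecationWarning: Arrays of 2-dimensional vectors are deprecated. Use arrays of 3-dimensional vectors instead. (deprecated in NumPy 2.0)
```

```bash

python3 -m handwheel '[[-1,0,-0.04,0,0,0,0],[-1,0,0,0,0,0,0],[-1,0,0,0,0,0,0],[-1,0,0,0,0,0,0]]'
python3 - <<'E'
from plant import *
from h import *
import pickle
d0=pickle.load(open("s0.pkl","rb"));F=[]
for i in range(8): s=snapshot("side");o=get_obs();F.append(o["force"])
F=np.mean(F,0);print("F",F,"push",-F@[.9857,-.1685,0],o["tool_pos"])
g=lambda x:cv2.cvtColor(x,cv2.COLOR_RGB2GRAY).astype(np.float32)
A,B=g(d0["side"]["color"]),g(s["color"])
# wall's rear vertical edge, rows on the box side wall
for v in(219,221,223,225,227): print(v,A[v,368:394].astype(int).tolist(),"|",B[v,368:394].astype(int).tolist())
E
```

```text
clock: 14.55
tool_pos: [0.5693, -0.2147, 0.2237]
orientation: [179.8, 0.0, -99.7]
force: [-9.3, 4.1, 5.9]
opening: 0.0119
gripper_force: 30.0
F [-9.47084304  4.09086644  6.60526962] push 10.024720981888779 [ 0.56925776 -0.21467335  0.22365605]
219 [65, 55, 44, 48, 48, 46, 48, 46, 59, 121, 147, 108, 55, 27, 26, 26, 26, 20, 26, 24, 23, 27, 28, 41, 70, 82] | [71, 59, 56, 55, 54, 52, 56, 55, 56, 57, 57, 55, 58, 59, 44, 36, 29, 30, 24, 30, 32, 28, 31, 44, 79, 86]
221 [50, 49, 49, 50, 50, 51, 52, 48, 57, 134, 147, 151, 144, 79, 31, 25, 23, 26, 26, 25, 26, 22, 27, 27, 35, 56] | [53, 55, 56, 56, 54, 58, 57, 57, 57, 55, 56, 57, 57, 52, 33, 29, 28, 28, 28, 29, 32, 29, 30, 32, 34, 64]
223 [50, 54, 52, 48, 49, 52, 46, 50, 85, 146, 161, 165, 163, 159, 108, 57, 63, 41, 27, 18, 25, 26, 29, 25, 25, 27] | [57, 59, 58, 53, 57, 53, 55, 53, 55, 55, 57, 55, 63, 103, 98, 63, 70, 50, 29, 32, 29, 29, 25, 29, 31, 32]
225 [51, 48, 50, 50, 47, 50, 49, 57, 126, 124, 124, 102, 86, 74, 79, 79, 76, 75, 45, 29, 28, 26, 27, 25, 29, 29] | [57, 54, 53, 56, 57, 56, 56, 56, 54, 57, 56, 55, 53, 67, 87, 91, 87, 82, 48, 34, 24, 29, 29, 29, 33, 33]
227 [50, 48, 49, 47, 51, 47, 50, 61, 79, 82, 79, 74, 56, 64, 61, 57, 66, 65, 44, 23, 26, 25, 28, 24, 31, 24] | [57, 58, 57, 55, 56, 55, 55, 55, 54, 56, 52, 48, 52, 73, 68, 62, 77, 74, 48, 33, 28, 32, 32, 25, 32, 31]
```

Push is 10.0 N (14.3 mm) and the rear edge shift gives about 13.6 mm. One last small nudge, then hand in.

```bash

python3 -m handwheel '[[-1,0,-0.03,0,0,0,0],[-1,0,0,0,0,0,0],[-1,0,0,0,0,0,0],[-1,0,0,0,0,0,0]]'
python3 -c "
from plant import *;print(close_job())"
```

```text
clock: 15.45
tool_pos: [0.5699, -0.2148, 0.2236]
orientation: [179.8, 0.0, -99.7]
force: [-9.7, 4.3, 6.2]
opening: 0.0126
gripper_force: 30.0
the job is handed in; nothing more can be done
None
```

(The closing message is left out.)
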